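# Lock a strainer stage on to its receiver with the bayonet

## Robot

A 6-joint arm with a two-finger parallel gripper is mounted at the origin on the work surface; the furniture and walls round the work are solid. World frame = base frame: x ahead of the robot, y to its left, z up, the work surface at z = 0. Lengths are in mm, angles in rad, forces in N, time in s.
With the tool pointing down it reaches from about 350 to 875 mm from the base axis. Payload 15.5 kg.
Tool frame: the origin (TCP) lies midway between the tips of the shut fingers; the grasp point (between the pads) lies 19 mm behind it; z points along the fingers, y is the direction in which the jaws open and shut (so a half turn about z gives the same grasp; the last joint's range is limited). The gripper opens to 85 mm and grips with 20 to 120 N. Pads are 22 mm wide; open, the fingers measure 114 mm over their backs; the gripper's body (76 mm by 85 mm) begins 54 mm behind the grasp point. The pads swing forward as they close: fully open they stand 13 mm farther back than shut.
Start: joints at [-1.391, 0.494, 1.345, -0, 1.302, -0.096], TCP at [169.598, -601.551, 231.277] pointing down, gripper open.
Joint ranges: [-2.91, 2.91], [-0.82, 2.16], [0.22, 2.67], [-1.22, 4.37], [0.12, 2.79], [-3.08, 3.08]. Speed limits (rad/s): [1.89, 1.89, 2.57, 3.01, 3.01, 3.01].

## Interface

Orientations are given as a rotation vector (axis times angle).
In Python, from plant import robot gives the robot as it stands. Calls block until the motion is done:
- robot.move_to(position, orientation): joint-space move of the TCP to a pose.
- robot.move_straight(position, max_speed=150, ori=None): straight line of the TCP; ori=None keeps the orientation; max_speed is the mean speed in mm/s.
- robot.set_joints(angles): joint-space move.
- robot.command_gripper(opening): opening from 0.0 (shut) to 1.0 (fully open); the grip force is fixed at half the most; returns when the fingers have stopped.
- robot.sleep(seconds).
- robot.solve_ik(position, orientation): joint angles nearest the present ones, or None.
- robot.get_obs(): the state.
- robot.get_image(name): name is "side" or "top"; returns (picture, depth): 420x560x3 uint8, red, green, blue; 420x560 float32, mm along the optical axis (not along the pixel's ray), 0 where there is no reading.
- robot.camera_model(name): a dict with "intrinsics" (3x3 intrinsics, pixels), "view" (4x4, takes a point from world to camera coordinates). Camera axes: x right, y down, z forward; pixel columns grow to the right and rows downward; lengths in mm; the calibration is good to about 2 mm. A picture is of the moment at which its call begins. camera_model takes no time and is no camera call.
A pose or a line that the arm cannot do raises robot.IKError and nothing moves.
- robot.job_done(): hands the job in, once; it reports no verdict.
The state is a dict: "clock": time; "qpos": joint angles; "dq": joint speeds; "joint_torque": joint torques, N m; "ee_pos": TCP position; "ee_rot": TCP orientation; "contact_force": force on the tool from outside, world axes, zero at the start; "wrist_torque": the same for the moment, N m; "grip_width": opening from 0.0 (shut) to 1.0 (fully open).
Only numpy, scipy, OpenCV 4.12 (cv2) and the standard library are available. Lean on these libraries where they do the work, as an engineer would, in place of code of your own. Each camera call takes 0.05 s, during which the arm holds its last target. There are 200 camera calls.

## Task

Put the blue strainer stage upright on the bolted-down receiver with its lugs through the collar's gaps (yellow marks), and let go of it. Then press down firmly with the fingertips on the red pad on its top, to feel that it lies flat, and only after that take hold of it again and turn it clockwise (seen from above) as far as it goes, to the green marks, so that it is locked; leave it free and do not shift the tin, bottle, tape or meter.

Things in the scene. Friction and masses are not known exactly. Their poses are not given: they have to be found in the camera images.
- receiver: Aluminium filter receiver bolted to the bench (cannot move), foot 106 mm wide, 64 mm high; origin at the centre of its underside, z up. Round collar 84 mm across. Its +x and -x axes point at the green marks: the stage's x axis lies along them (either way round) when it is locked. The gaps (yellow marks) lie 75 degrees anticlockwise of this line, seen from above.
- collar_floor (a point): Centre of the sunken flat dark floor inside the collar, 50 mm above the bench, on which the stage's bottom rests. The collar is 37 mm in inner radius, its top 64 mm above the bench. Two inward lips (inner radius 28 mm, 59 to 64 mm above the bench) lie over the rest of the circle between the two opposite gaps.
- collar_gap (a point): Middle of one of the two opposite gaps between the lips, at the collar's top, 33 mm from its centre; each gap is about 54 degrees wide. Lugs go down through the gaps: stage's x axis within about 12 degrees of the gap line, centred within 2 mm. Then the stage turns 75 degrees clockwise (from above), lugs under the lips, to a hard stop; the other way it soon strikes a stop.
- strainer_mid (a point): Centre, half-way up, of the loose blue strainer stage standing on the bench: 90 mm high, about 0.35 kg, z up. This point is 45 mm above its bottom: 95 mm above the bench when seated in the receiver, 109 mm if it wrongly stands on the lips. Blue body, 60 mm across, from 18 to 64 mm above the bottom, may be gripped round from any side; yellow lines on it show its +x and -x sides.
- lug (a point): End of one of the stage's two opposite lugs (its +x side), 34 mm from its axis; the other is on the -x side. Lugs are 14 mm wide, the lowest 6 mm of the stage, on a steel spigot of 25 mm radius, 18 mm high, below the blue body.
- fin (a point): Centre of the black upright grip fin on top of the stage, along the stage's x axis: 54 mm long, 14 mm thick, 64 to 86 mm above the stage's bottom. Grip across it to turn the stage. This point is 30 mm above strainer_mid.
- press_pad: Red pad fixed on top of the stage's fin, 24 mm along the fin, 10 mm wide, 4 mm high; origin at the centre of its underside, 41 mm above strainer_mid; its top is 45 mm above strainer_mid, 140 mm above the bench when seated. To be pressed straight down with the fingertips, about 8 N (over 3 N) for half a second; the stage does not give.
- varnish_tin: Bystander: red varnish tin, 70 mm wide, 79 mm high; origin at the centre of its underside.
- flux_bottle: Bystander: white squeeze bottle with red nozzle, 53 mm wide, 156 mm high; origin at the centre of its underside.
- tape_yellow: Bystander: roll of yellow tape lying flat, 62 mm wide, 18 mm high; origin at the centre of its underside.
- multimeter: Bystander: cream hand meter lying flat, 140 x 74 x 40 mm, long side along its x; origin at the centre of its underside.
Mind the look-alikes: they are no part of the job. Of the things that look like the part that bears strainer_mid, the largest one is meant.

How it is judged (in metres and radians):
On the way, in this order (a step that is already met when the one before it is completed fails the run):
1. the stage stands in the receiver, lugs through the gaps, on the floor of the collar, not yet turned, and let go (z of strainer_mid in the frame of receiver between 0.09 and 0.0985 m and horizontal distance between strainer_mid and receiver below 0.008 m and angle between strainer_mid's own z axis and vertical below 0.06 rad and angle between the x axis of strainer_mid and the x axis of receiver, either way round above 0.9 rad and contact force between the fingers and strainer below 0.2 N), for 0.2 s.
2. still seated and not yet turned, its red pad is pressed by the fingers with over 3 N (z of strainer_mid in the frame of receiver between 0.09 and 0.0985 m and horizontal distance between strainer_mid and receiver below 0.008 m and angle between strainer_mid's own z axis and vertical below 0.06 rad and angle between the x axis of strainer_mid and the x axis of receiver, either way round above 0.9 rad and contact force between the fingers and press_pad above 3 N), for 0.15 s.
At the end, for the whole second after the job is handed in: The stage is upright (within 0.06 rad) in the receiver, down on the collar's floor (centre 90 to 98.5 mm above the receiver's origin, within 8 mm of its axis), turned home so that its x axis is within 0.2 rad of the receiver's x axis, and at rest (z of strainer_mid in the frame of receiver between 0.09 and 0.0985 m and horizontal distance between strainer_mid and receiver below 0.008 m and angle between strainer_mid's own z axis and vertical below 0.06 rad and angle between the x axis of strainer_mid and the x axis of receiver, either way round below 0.2 rad and linear speed of press_pad below 0.02 m/s and angular speed of press_pad below 0.1 rad/s); the robot touches nothing.
It fails at once if the red varnish tin is shifted by over 30 mm (distance of varnish_tin from where it was at the start of the episode above 0.03 m).
It fails at once if the white bottle is shifted by over 30 mm (distance of flux_bottle from where it was at the start of the episode above 0.03 m).
It fails at once if the yellow tape roll is shifted by over 30 mm (distance of tape_yellow from where it was at the start of the episode above 0.03 m).
It fails at once if the hand meter is shifted by over 30 mm (distance of multimeter from where it was at the start of the episode above 0.03 m).
It also fails if it takes over 58 s, if anything falls off the work surface, if the arm or the gripper's body presses on something with over 40 N, if the wrist force passes 120 N, or if a joint passes its speed limit or range.

## Working session

There is one attempt and no reset: what is moved stays moved. The work goes in short steps, each a Python script; the robot and the scene stay as the last script left them, time stands still between calls to the robot, and variables do not carry over. Pictures are saved under pics/ and viewed, about 8 in all and at most 12, crops included, and the job is handed in when it is done.

```bash
mkdir -p pics; ls
cat > h.py <<'E'
import numpy as np, cv2
from plant import robot
from scipy.spatial.transform import Rotation as R
def cam(n):
    m=robot.camera_model(n); return np.array(m["intrinsics"]),np.array(m["view"])
def proj(n,p):
    K,V=cam(n); c=V[:3,:3]@np.asarray(p,float)+V[:3,3]; q=K@c; return q[:2]/q[2]
def ray(n,u,v,z):
    K,V=cam(n); Rt=V[:3,:3].T; o=-Rt@V[:3,3]; d=Rt@np.linalg.inv(K)@np.array([u,v,1.]); return o+d*(z-o[2])/d[2]
def cloud(n,D):
    K,V=cam(n); v,u=np.indices(D.shape); P=np.stack([(u-K[0,2])/K[0,0]*D,(v-K[1,2])/K[1,1]*D,D],-1)
    return (P-V[:3,3])@V[:3,:3]
def down(yaw): # tool z down, tool y axis at angle yaw (world) 
    y=np.array([np.cos(yaw),np.sin(yaw),0]); z=np.array([0,0,-1.]); x=np.cross(y,z)
    return R.from_matrix(np.stack([x,y,z],1)).as_rotvec()
E
python3 - <<'E'
from h import *
for n in ("top","side"):
    I,D=robot.get_image(n); np.savez(f"{n}0.npz",I=I,D=D)
    cv2.imwrite(f"pics/{n}0.png",I[:,:,::-1])
    K,V=cam(n); print(n,K.round(1).tolist(),(-V[:3,:3].T@V[:3,3]).round(),V[2,:3].round(2))
o=robot.get_obs(); print(o)
print(R.from_rotvec(o["ee_rot"]).as_matrix().round(2))
E
```

```text
pics
top [[396.2, 0.0, 280.8], [0.0, 396.2, 214.0], [0.0, 0.0, 1.0]] [554.  93. 926.] [ 0.15 -0.   -0.99]
side [[536.2, 0.0, 284.2], [0.0, 536.2, 211.1], [0.0, 0.0, 1.0]] [631. 926. 759.] [ 0.05 -0.78 -0.63]
{'clock': 0.1, 'qpos': array([-1.39149367e+00,  4.94144558e-01,  1.34606085e+00, -2.70290212e-05,
        1.30252364e+00, -9.54629294e-02]), 'dq': array([ 0.0002259 ,  0.00074283, -0.00066609, -0.00097855,  0.00097089,
        0.00100462]), 'joint_torque': array([ 4.36312603e-04, -8.83587885e+01, -3.84565008e+01, -3.61424391e-04,
        5.10426864e-03,  2.78434538e-05]), 'ee_pos': array([ 169.53381017, -601.22549832,  230.74808961]), 'ee_rot': array([-3.11086683e+00, -4.30100207e-01,  1.15660981e-04]), 'contact_force': array([0.47929758, 0.07467559, 0.58296175]), 'wrist_torque': array([ 0.0898325 , -0.04245083,  0.00566077]), 'grip_width': 0.998767278606822}
[[ 0.96  0.27 -0.  ]
 [ 0.27 -0.96  0.  ]
 [ 0.   -0.   -1.  ]]
```

View pics/top0.png

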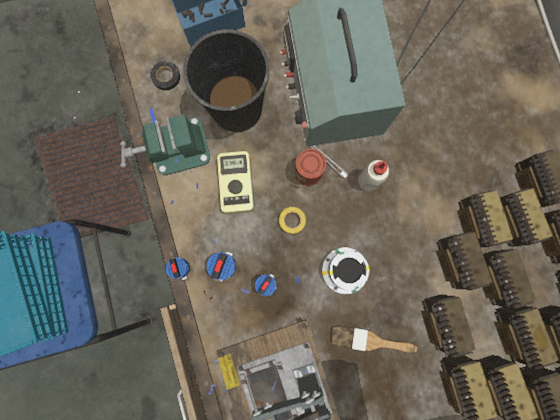

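View pics/side0.png

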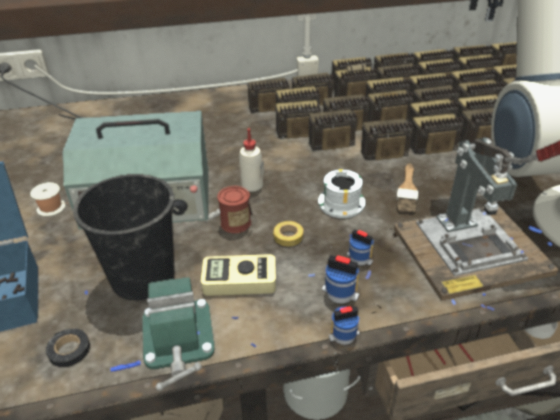

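The top view shows three blue stages: (177,268), (220,266) and (265,285), with the middle one the largest. The receiver is at (347,271), tin (311,166), bottle (376,175), tape (292,220) and meter (235,182). In the side view the large stage is at (342,278) and the receiver at (343,192). Next I'll measure these.

Run:
```python
from h import *
I=np.load("top0.npz")["I"];D=np.load("top0.npz")["D"]
hsv=cv2.cvtColor(I,cv2.COLOR_RGB2HSV);H,S,Vv=cv2.split(hsv)
C=cloud("top",D)
def comps(m,lo=10):
    n,L,st,ce=cv2.connectedComponentsWithStats(m.astype(np.uint8))
    return [(L==i,st[i],ce[i]) for i in range(1,n) if st[i,4]>=lo]
roi=np.zeros(I.shape[:2],bool); roi[240:310,150:400]=1
print("red")
for m,st,c in comps(roi&((H<8)|(H>172))&(S>150)&(Vv>120),8):
    z=np.median(C[m][:,2]); (rc,wh,a)=cv2.minAreaRect(np.argwhere(m)[:,::-1].astype(np.float32)); print(st,c.round(1),"z",z.round(1),ray("top",*c,z).round(1),wh,a)
print("blue")
for m,st,c in comps(roi&(H>100)&(H<125)&(S>120),40):
    print(st,c.round(1),np.percentile(C[m][:,2],[5,50,90,98]).round(1),np.median(C[m],0).round(1))
for nm,lo,hi in(("yellow",20,33),("green",40,85)):
    print(nm)
    for m,st,c in comps(roi&(H>=lo)&(H<=hi)&(S>90)&(Vv>90),3):
        z=np.median(C[m][:,2]); print(st,c.round(1),"z",z.round(1),ray("top",*c,z).round(1))
# receiver collar top from depth
m=roi&(abs(C[:,:,2]-64)<4); m[:,:310]=0
P=C[m]; cxy,r=cv2.minEnclosingCircle(P[:,:2].astype(np.float32)); print("collar",cxy,r,len(P),P[:,2].mean())
a=cv2.resize(I[235:305,185:255],None,fx=5.6,fy=5.6,interpolation=cv2.INTER_CUBIC)
b=cv2.resize(I[236:306,312:382],None,fx=5.6,fy=5.6,interpolation=cv2.INTER_CUBIC)
cv2.imwrite("pics/crop0.png",np.hstack([a,b])[:,:,::-1])
# obstacles near: heights map around
for n,(u,v) in dict(small1=(177,268),small2=(265,285),tape=(292,220),tin=(311,166),bottle=(376,175),brush=(370,340)).items(): print(n,C[v,u].round())
```

```text
red
[215 260   8  12  63] [218.3 265.5] z 89.0 [570.1 225.3  89. ] (5.266851902008057, 11.70411491394043) 20.556045532226562
[171 263   6  10  38] [173.5 267.6] z 67.9 [567.  324.7  67.9] (8.854375839233398, 4.110960960388184) 71.56504821777344
[261 281   7   9  34] [264.5 285.2] z 68.3 [528.  129.4  68.3] (3.7729687690734863, 8.574929237365723) 30.963754653930664
blue
[207 253  14  23 149] [211.8 262.8] [61.1 63.3 65.4 66.7] [578.1 244.6  63.3]
[218 254  16  25 207] [226.8 267.7] [61.  63.6 65.7 68. ] [565.1 210.5  63.6]
[175 257  12  20 146] [181.2 266.3] [41.  48.6 51.1 52.5] [570.5 312.9  48.6]
[166 261   9  17  77] [169.1 269.7] [46.2 49.1 52.3 66.8] [562.  339.7  49.1]
[255 275  16  17 120] [260.1 281.6] [45.8 48.7 50.5 51.5] [536.5 141.1  48.7]
[263 278  13  18 117] [269.7 288.1] [46.2 48.6 50.5 51.4] [519.3 118.3  48.6]
yellow
[172 257   2   2   3] [172.3 257.7] z 0.3 [5.908e+02 3.464e+02 3.000e-01]
[366 266   4   4  15] [367.6 267.6] z 63.8 [563.4 -92.8  63.8]
[322 271   5   4  19] [324.1 272.6] z 8.8 [553.6  -4.6   8.8]
[329 271   5   4  15] [330.5 272.3] z 62.4 [554.  -12.8  62.4]
green
[336 250   3   2   4] [337.  250.5] z 6.9 [603.8 -35.9   6.9]
collar (557.95703125, -51.67845916748047) 42.50946807861328 573 63.37611100755087
small1 [566. 320.  58.]
small2 [528. 128.  68.]
tape [677.  67.  -1.]
tin [788.  26.  72.]
bottle [ 758. -110.  103.]
brush [ 404. -103.   10.]
```

View pics/crop0.png

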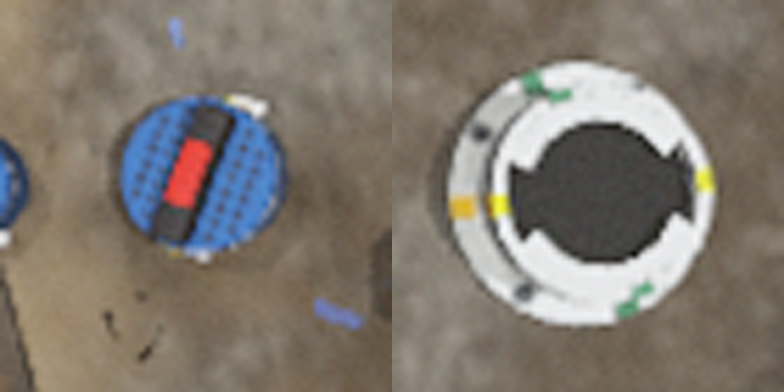

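The crop shows the stage with its fin tilted right (pad about (187,172), lugs at (247,104) and (205,257)). The receiver's gap line is nearly horizontal, with yellow marks at (498,205) and (704,180), and its green marks are at (560,95) and (640,292). I'll refine these with the second view.

```bash
cat >> h.py <<'E'
def big(m):
    n,L,st,ce=cv2.connectedComponentsWithStats(m.astype(np.uint8)); i=1+np.argmax(st[1:,4]); return L==i,ce[i]
def tri(uv):
    A=[];b=[]
    for n,(u,v) in uv.items():
        K,V=cam(n);P=K@V[:3]
        for r,w in((0,u),(1,v)): q=w*P[2]-P[r]; A.append(q[:3]);b.append(-q[3])
    s=np.linalg.lstsq(np.array(A),np.array(b),rcond=None)[0]; return s
E
python3 - <<'E'
from h import *
T=np.load("top0.npz")["I"];Sd=np.load("side0.npz")["I"]
def masks(I,box):
    H,S,V=cv2.split(cv2.cvtColor(I,cv2.COLOR_RGB2HSV)); roi=np.zeros(H.shape,bool); x0,x1,y0,y1=box; roi[y0:y1,x0:x1]=1
    return H,S,V,roi
H,S,V,roi=masks(T,(200,245,245,290))
red=roi&((H<8)|(H>172))&(S>150)&(V>120); ct=np.argwhere(red)[:,::-1].mean(0)
# subpixel PCA of pad at z=90
P=np.array([ray("top",u,v,90)[:2] for v,u in np.argwhere(red)]); w,E=np.linalg.eigh(np.cov(P.T)); print("pad",P.mean(0).round(1),"ang",np.degrees(np.arctan2(E[1,1],E[0,1])).round(1),"len",np.sqrt(w*12).round(1))
blk=roi&(V<75); m,c=big(blk|red)
P=np.array([ray("top",u,v,86)[:2] for v,u in np.argwhere(m)]); w,E=np.linalg.eigh(np.cov(P.T)); print("fin",P.mean(0).round(1),"ang",np.degrees(np.arctan2(E[1,1],E[0,1])).round(1),np.sqrt(w*12).round(1))
# body disc
top=roi&(((H>100)&(H<125)&(S>120))|m)
hull=cv2.convexHull(np.argwhere(top)[:,::-1].astype(np.int32)); 
Q=np.array([ray("top",u,v,64)[:2] for u,v in hull[:,0]]); print("body z64",cv2.minEnclosingCircle(Q.astype(np.float32)))
H2,S2,V2,r2=masks(Sd,(322,362,250,310)); red2=r2&((H2<8)|(H2>172))&(S2>150)&(V2>120); cs=np.argwhere(red2)[:,::-1].mean(0)
print("tri pad",ct,cs,tri(dict(top=ct,side=cs)).round(1))
print("side ray z90",ray("side",*cs,90).round(1))
for n,u,v in (("lug+",185+247/5.6,235+104/5.6),("lug-",185+205/5.6,235+257/5.6)): print(n,ray("top",u,v,6).round(1))
# receiver
c=lambda x,y:(312+(x-392)/5.6-.4,236+y/5.6-.4)
for n,(x,y),z in (("g1",(560,95),64),("g2",(644,289),64),("g1foot",(531,83),8),("g2foot",(627,310),8),("y1",(499,206),64),("y2",(705,180),64)): print(n,ray("top",*c(x,y),z).round(1))
H,S,V,roi=masks(T,(315,375,240,300))
dark=roi&(V<85); m,ce=big(dark); Q=np.array([ray("top",u,v,64)[:2] for v,u in np.argwhere(m)]); print("dark",ce,Q.mean(0),len(Q), cv2.minEnclosingCircle(Q.astype(np.float32)))
wh=roi&(V>170)&(S<60); m,ce=big(wh);m2=m
h=cv2.convexHull(np.argwhere(m)[:,::-1].astype(np.int32)); Q=np.array([ray("top",u,v,64)[:2] for u,v in h[:,0]]);print("white",cv2.minEnclosingCircle(Q.astype(np.float32)))
H2,S2,V2,r2=masks(Sd,(315,370,165,220))
d2=r2&(V2<85); m,ce=big(d2); print("side dark",ce,ray("side",*ce,60).round(1))
y2=r2&(H2>=18)&(H2<=33)&(S2>110)
n,L,st,cc=cv2.connectedComponentsWithStats(y2.astype(np.uint8))
for i in range(1,n): print("side yellow",st[i],cc[i].round(1),ray("side",*cc[i],64).round(1))
print("proj centre side",proj("side",(558.5,-52.2,64)))
a=cv2.resize(Sd[160:220,310:380],None,fx=5.6,fy=5.6,interpolation=cv2.INTER_CUBIC);b=cv2.resize(Sd[248:308,307:377],None,fx=5.6,fy=5.6,interpolation=cv2.INTER_CUBIC)
cv2.imwrite("pics/crop1.png",np.hstack([a,b])[:,:,::-1])
E
```

```text
pad [570.1 225.1] ang 160.7 len [11.2 24.4]
fin [569.8 224.1] ang 157.9 [15.8 45.4]
body z64 ((570.0336303710938, 225.59786987304688), 29.7449951171875)
tri pad [218.3015873  265.52380952] [343.76635514 272.06542056] [567.3 230.3  58.7]
side ray z90 [568.4 261.6  90. ]
lug+ [598.9 213.8   6. ]
lug- [536.7 230.3   6. ]
g1 [596.2 -37.7  64. ]
g2 [522.  -67.5  64. ]
g1foot [604.  -34.4   8. ]
g2foot [511.6 -70.7   8. ]
y1 [553.9 -12.9  64. ]
y2 [563.1 -92.5  64. ]
dark [348.83712785 270.0262697 ] [558.58846047 -52.1012174 ] 571 ((559.14453125, -52.08746337890625), 34.85261535644531)
white ((552.285888671875, -45.83485412597656), 50.03224182128906)
side dark [342.88333333 181.86666667] [557.2 -49.2  60. ]
side yellow [344 189   3  13  32] [345.2 195.8] [554.6   7.4  64. ]
side yellow [344 213   2   1   2] [344.5 213. ] [558.2  65.8  64. ]
proj centre side [342.33025809 179.59912966]
```

View pics/crop1.png

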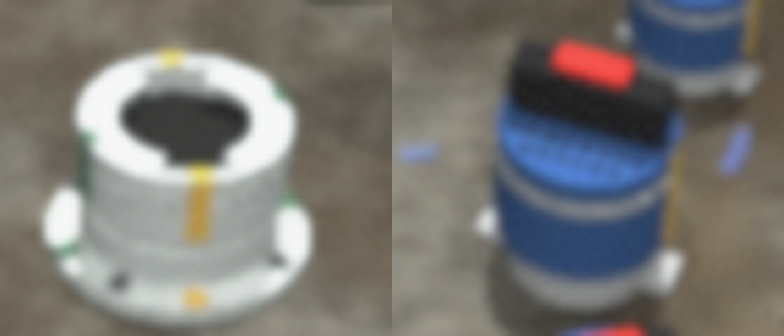

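Measurements agree: stage (570, 225.4) with fin at about −18°, receiver centre (558.6, −52.3), gap line −83.4°, locked line 21.6° (75° apart, as it must be). In the crop the gap mark is at (200,175) and the pad at (593,65). Now the pick.

```bash
cat > k.py <<'E'
from h import *
S0=np.array([570.,225.3]); RC=np.array([558.6,-52.3])
YP,YG,YL=np.radians([71.,6.6,-68.4])
def st(t=""):
    o=robot.get_obs(); print(t,"t%.2f"%o["clock"],"p",o["ee_pos"].round(1),"F",o["contact_force"].round(1),"T",o["wrist_torque"].round(2),"g%.3f"%o["grip_width"]); return o
E
python3 - <<'E'
from k import *
print("tri pad",tri(dict(top=(218.3,265.5),side=(342.9-.4,259.6-.4))).round(1))
q=[robot.solve_ik([*S0,67],down(YP)),robot.solve_ik([*RC,117],down(YG)),robot.solve_ik([*RC,117],down(YL-.15))]
print(*q)
robot.move_to([*S0,240],down(YP)); st("above")
robot.command_gripper(0.5); 
robot.move_straight([*S0,110],150); st()
robot.move_straight([*S0,67.5],60); st("down")
I,D=robot.get_image("side"); cv2.imwrite("pics/pick.png",cv2.resize(I[140:340,220:480],None,fx=3,fy=3)[:,:,::-1])
E
```

```text
tri pad [569.5 225.7  86.4]
[ 2.79021484e-01  6.68678847e-01  1.53561024e+00 -4.44089210e-16
  9.37303570e-01 -9.60162285e-01] [-1.99786316e-01  5.42939436e-01  1.63153837e+00 -4.44089210e-16
  9.67114847e-01 -3.14978047e-01] [-0.19978632  0.54293944  1.63153837  0.          0.96711485  1.14401889]
above t3.31 p [570.3 224.7 240. ] F [0.8 1.2 0.4] T [-0.01 -0.   -0.03] g0.997
 t4.82 p [570.5 225.5 110.8] F [ 0.4  1.1 -0.2] T [0.02 0.03 0.02] g0.506
down t5.67 p [570.2 225.4  67.7] F [0.2 0.5 0.6] T [-0.03  0.04  0.01] g0.499
```

View pics/pick.png

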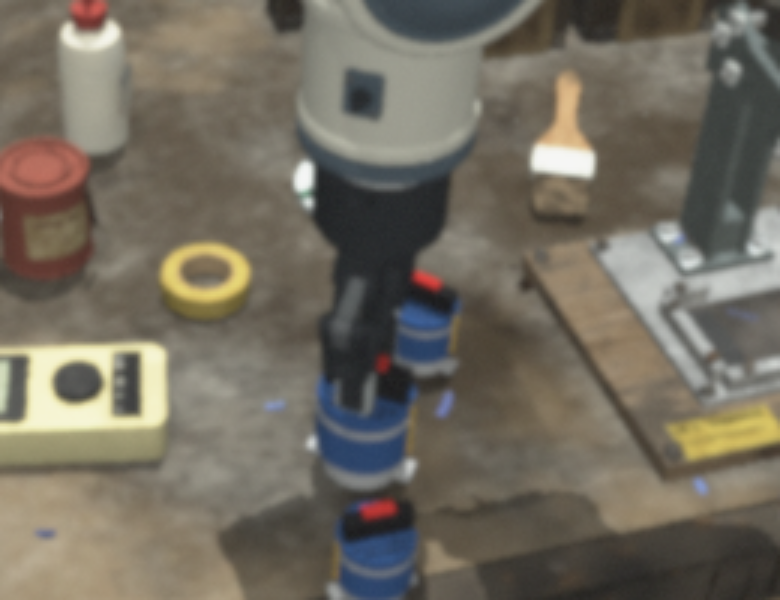

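The fingers straddle the fin (near finger at (355,390), pad at (385,365)). Close, lift, and carry to above the gaps.

Run:
```python
from k import *
robot.command_gripper(0.0); o=st("grip")
p=o["ee_pos"]
robot.move_straight([*S0,180],100); st("lift")
robot.move_straight([*RC,180],180,ori=down(YG)); st("over")
robot.move_straight([*RC,147],60); robot.sleep(.3); st("low")
for n in("top","side"):
    I,D=robot.get_image(n); np.savez(n+"1.npz",I=I,D=D)
T=np.load("top1.npz")["I"][205:305,285:415];Sd=np.load("side1.npz")["I"][110:210,277:407]
cv2.imwrite("pics/over.png",np.vstack([cv2.resize(x,None,fx=3,fy=3,interpolation=cv2.INTER_CUBIC) for x in(T,Sd)])[:,:,::-1])
```

```text
grip t6.10 p [570.3 225.4  68. ] F [-1.3 -0.3  5.8] T [-0.03  0.2  -0.  ] g0.152
lift t7.38 p [569.6 225.2 179.3] F [ 1.  -0.7 -4. ] T [-0.03 -0.05 -0.01] g0.143
over t9.07 p [558.6 -51.7 180. ] F [-0.2 -0.  -4. ] T [ 0.03 -0.03  0.03] g0.149
low t10.07 p [558.7 -52.3 147.3] F [ 0.4  1.1 -4.2] T [-0.02 -0.03 -0.01] g0.149
```

View pics/over.png

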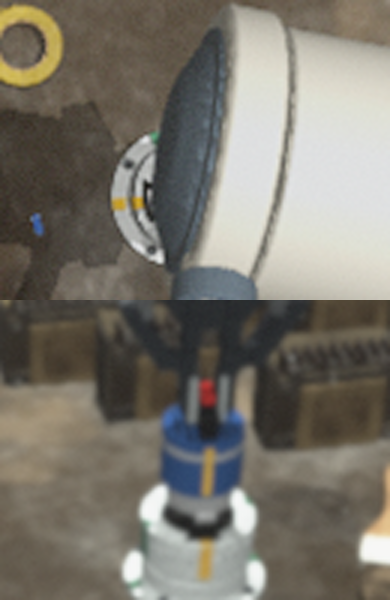

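In the side view (lower half) the stage hangs upright over the collar. Its yellow line at (208,470) is in line with the receiver's gap mark at (203,555). I'll check the silhouette's centre, then lower with force watch.

Run:
```python
from k import *
I=np.load("side1.npz")["I"]; H,S,V=cv2.split(cv2.cvtColor(I,cv2.COLOR_RGB2HSV))
b=(H>100)&(H<125)&(S>130); b[:245-0]&=True; b[:200]=b[:200]; b[185:]=0
m,c=big(b); 
for r in range(252-0,150,-1): pass
rows=[(r,np.where(m[r])[0][[0,-1]]) for r in range(140,176,5) if m[r].any()]
print([(r,e.tolist(),e.mean()) for r,e in rows],"proj axis",[proj("side",(*RC,79+h)).round(1).tolist() for h in (20,64)])
z=147
while z>116.5:
    z-=2 if z>122 else 0.7
    robot.move_straight([*RC,z],40); o=robot.get_obs()
    f=o["contact_force"]
    if f[2]>4 or np.hypot(f[0],f[1])>8: st("contact"); break
st("end")
```

```text
[(150, [332, 337], np.float64(334.5)), (155, [333, 342], np.float64(337.5))] proj axis [[343.2, 166.5], [344.4, 149.4]]
contact t14.67 p [558.7 -52.3 118. ] F [-2.9  0.   5.2] T [0.11 0.47 0.02] g0.152
end t14.67 p [558.7 -52.3 118. ] F [-2.9  0.   5.2] T [0.11 0.47 0.02] g0.152
```

Contact came at TCP z = 118, which is the picked height plus 50 mm, so the stage is on the floor and not on the lips (that would be 132). Release and check.

Run:
```python
from k import *
robot.command_gripper(0.5); st("open")
robot.move_straight([*RC,175],120); st("up")
robot.command_gripper(0.0)
robot.move_to([480,-250,260],down(YG)); st("aside")
for n in("top","side"):
    I,D=robot.get_image(n); np.savez(n+"2.npz",I=I,D=D)
T=np.load("top2.npz")["I"][205:305,285:415];Sd=np.load("side2.npz")["I"][110:210,277:407]
cv2.imwrite("pics/seat.png",np.vstack([cv2.resize(x,None,fx=3,fy=3,interpolation=cv2.INTER_CUBIC) for x in(T,Sd)])[:,:,::-1])
for n,box in(("top",(320,380,245,300)),("side",(320,370,130,200))):
    I=np.load(n+"2.npz")["I"];H,S,V=cv2.split(cv2.cvtColor(I,cv2.COLOR_RGB2HSV)); r=np.zeros(H.shape,bool); r[box[2]:box[3],box[0]:box[1]]=1
    try:
        m,c=big(r&((H<8)|(H>172))&(S>140)&(V>110)); print(n,c.round(1),m.sum(),ray(n,*c,140).round(1))
        P=np.array([ray(n,u,v,140)[:2] for v,u in np.argwhere(m)]); w,E=np.linalg.eigh(np.cov(P.T)); print(np.degrees(np.arctan2(E[1,1],E[0,1])))
        if n=="top": ct=c
        else: print("tri",tri(dict(top=ct,side=c)).round(1))
    except Exception as e: print(n,e)
```

```text
open t15.07 p [558.7 -52.3 117.5] F [-0.4 -0.2  0.4] T [0.08 0.02 0.06] g0.501
up t15.70 p [558.3 -52.3 174.6] F [-0.2  0.9 -0.2] T [ 0.04 -0.02  0.01] g0.501
aside t17.10 p [ 480.2 -249.1  259.5] F [ 0.4 -0.4 -0.2] T [-0.03 -0.03 -0.03] g0.003
top [355.  269.2] 72 [559.5 -51.5 140. ]
96.74907701729943
side [343.8 152.5] 42 [559.9 -44.6 140. ]
97.33097236149258
tri [559.4 -52.4 135. ]
```

View pics/seat.png

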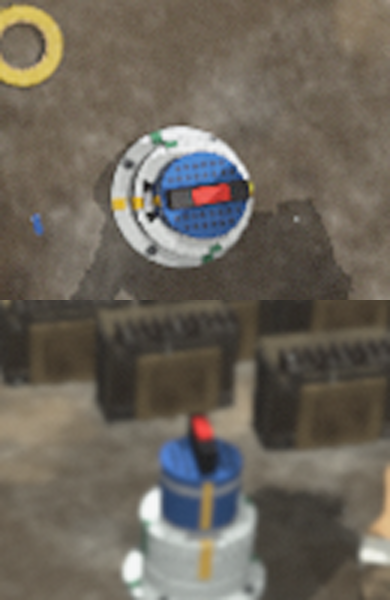

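The stage is upright on the gap line: pad at image (210,193) in the top half, angle 96.7°, triangulated at (559.4, −52.4, 135). That reads about 4 mm low, as it did at the pick, so it is seated (on the lips it would be 154). Now the press.

Run:
```python
from k import *
C=[559,-52]
robot.move_to([*C,175],down(YG)); robot.move_straight([*C,144],80); st("near")
z=144
while z>135:
    z-=.4; robot.move_straight([*C,z],20)
    if robot.get_obs()["contact_force"][2]>7: break
for i in range(4): robot.sleep(.15); st("press z%.1f"%z)
robot.move_straight([*C,175],80); robot.command_gripper(0.5); st("up")
```

```text
near t18.66 p [559.  -52.4 144.1] F [ 0.4  1.2 -0.3] T [-0.03 -0.04  0.02] g0.001
press z139.6 t21.56 p [559.1 -52.  140. ] F [-1.9  0.   8.6] T [ 0.07  0.31 -0.01] g-0.001
press z139.6 t21.71 p [559.2 -52.  140. ] F [-1.3  0.1  8. ] T [ 0.05  0.28 -0.03] g-0.000
press z139.6 t21.86 p [559.1 -52.  140. ] F [-1.4  0.8  7.8] T [ 0.15  0.33 -0.04] g-0.004
press z139.6 t22.01 p [559.1 -52.  140. ] F [-0.9 -0.5  8.1] T [0.05 0.31 0.02] g-0.001
up t23.08 p [559.  -52.  174.9] F [0.3 0.2 0.2] T [ 0.06  0.02 -0.  ] g0.498
```

The pad was pressed at 8 N with its top at z = 140.0, exactly the seated height. Regrip and turn in steps, watching torque.

Run:
```python
from k import *
C=[558.8,-52.2]
robot.move_straight([*C,118.3],80); st("down"); robot.command_gripper(0.0); st("grip")
a=0
while a<84:
    a+=8 if a<64 else 2
    robot.move_straight([*C,118.3],60,ori=down(YG-np.radians(a)))
    o=st("a%d"%a)
    if abs(o["wrist_torque"][2])>2.0 or np.linalg.norm(o["contact_force"])>35: break
y=R.from_rotvec(o["ee_rot"]).as_matrix()[:,1]; print("tool y",np.degrees(np.arctan2(y[1],y[0])))
```

```text
down t23.94 p [559.1 -52.2 118.6] F [ 0.6 -0.1 -0.2] T [-0.01  0.   -0.04] g0.503
grip t24.32 p [559.1 -52.2 119. ] F [-1.5  0.7  7.5] T [0.08 0.27 0.02] g0.144
a8 t24.61 p [559.2 -52.3 118.9] F [-1.2 -0.1  5.6] T [-0.02  0.04 -0.14] g0.148
a16 t24.90 p [559.3 -52.3 118.9] F [-0.8  0.   4.5] T [-0.03 -0.01 -0.11] g0.145
a24 t25.19 p [559.3 -52.3 118.9] F [ 0.7 -0.3  5.6] T [-0.04  0.02 -0.1 ] g0.145
a32 t25.48 p [559.3 -52.3 118.9] F [ 0.2 -0.2  5.3] T [ 0.02 -0.   -0.09] g0.148
a40 t25.77 p [559.3 -52.3 119. ] F [ 0.5 -0.9  5.9] T [ 0.02  0.02 -0.04] g0.149
a48 t26.07 p [559.3 -52.3 118.9] F [-0.4  0.5  5.3] T [ 0.    0.01 -0.11] g0.149
a56 t26.36 p [559.3 -52.3 119. ] F [0.  0.4 6.3] T [-0.03 -0.   -0.06] g0.146
a64 t26.65 p [559.3 -52.3 118.9] F [ 0.1 -0.5  5. ] T [ 0.01  0.01 -0.15] g0.149
a66 t26.90 p [559.3 -52.3 118.9] F [0.1 1.  5.6] T [-0.03  0.06 -0.1 ] g0.144
a68 t27.15 p [559.3 -52.3 118.9] F [-0.3  0.4  5.3] T [-0.    0.06 -0.08] g0.149
a70 t27.40 p [559.3 -52.3 118.9] F [-0.1 -0.3  4.8] T [-0.02  0.1  -0.05] g0.147
a72 t27.65 p [559.3 -52.3 118.9] F [ 0.7 -0.5  5.3] T [-0.08  0.03 -0.06] g0.144
a74 t27.90 p [559.3 -52.3 119. ] F [-0.5  0.3  5.6] T [-0.07  0.03 -0.12] g0.149
a76 t28.15 p [559.3 -52.4 118.9] F [0.4 0.2 5.4] T [-0.13  0.03  0.4 ] g0.146
a78 t28.40 p [559.3 -52.4 118.9] F [-0.5 -0.9  5.3] T [-0.14  0.03  0.97] g0.146
a80 t28.65 p [559.3 -52.4 119. ] F [-0.9  0.   5. ] T [-0.08  0.03  1.49] g0.144
a82 t28.90 p [559.3 -52.4 119. ] F [ 0.1 -0.2  6.5] T [-0.13  0.02  2.03] g0.147
tool y -75.2578935114177
```

The hard stop came at about 75°, with torque rising to 2 N·m. Back off to unload, release, and check.

Run:
```python
from k import *
C=[558.8,-52.2]
robot.move_straight([*C,118.3],60,ori=down(YG-np.radians(76))); st("unload")
robot.command_gripper(0.5); st("open")
robot.move_straight([*C,185],80)
robot.move_to([480,-250,260],down(YG)); robot.sleep(.3); st("aside")
for n in("top","side"):
    I,D=robot.get_image(n); np.savez(n+"3.npz",I=I,D=D)
T=np.load("top3.npz")["I"][140:310,215:415];Sd=np.load("side3.npz")["I"][110:290,195:395]
cv2.imwrite("pics/end.png",np.hstack([cv2.resize(x,(600*2//3,400),interpolation=cv2.INTER_CUBIC) for x in(T,Sd)])[:,:,::-1])
I=np.load("top3.npz")["I"];H,S,V=cv2.split(cv2.cvtColor(I,cv2.COLOR_RGB2HSV)); r=np.zeros(H.shape,bool); r[245:300,320:380]=1
m,c=big(r&((H<8)|(H>172))&(S>140)&(V>110)); P=np.array([ray("top",u,v,140)[:2] for v,u in np.argwhere(m)]); w,E=np.linalg.eigh(np.cov(P.T)); print(P.mean(0),np.degrees(np.arctan2(E[1,1],E[0,1])))
```

```text
unload t29.16 p [559.3 -52.3 118.9] F [-0.1 -0.8  5.3] T [-0.05  0.04  0.43] g0.148
open t29.56 p [558.7 -52.2 118.3] F [-0.2  0.1 -0.2] T [-0.02 -0.07 -0.01] g0.501
aside t32.42 p [ 480.1 -249.8  259.9] F [ 0.7 -0.8 -0.8] T [-0.01 -0.07 -0.04] g0.497
[559.98304577 -51.63314089] -157.98460931554223
```

View pics/end.png

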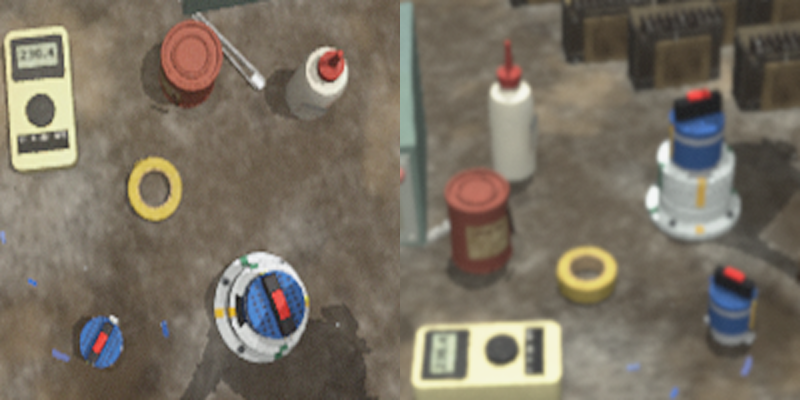

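The fin now lies along the green marks: −158.0° is 22.0° against the locked line at 21.6°. The stage is upright and centred, and the tin, bottle, tape and meter look undisturbed. Handing in.

```bash
python3 -c "
from h import *
robot.job_done(); print(robot.get_obs()['clock'])"
```

```text
the job is handed in; nothing more can be done
the job is handed in; nothing more can be done
```

The stage is locked in the receiver and released, and the job was handed in at about 32 s of the 58 s allowed. No verdict was reported.

- **Seating:** I gripped the largest blue stage by its fin and lowered it through the gaps. It touched down 50 mm above its bench height, which is the collar floor. After letting go, the fin measured 96.7° against the gap line at 96.6°.
- **Press:** the shut fingertips pressed the red pad at about 8 N for roughly half a second. The tips stood at z = 140.0 mm, the height given for a seated stage.
- **Turn:** I took hold of the fin again and turned it clockwise. It met the hard stop at about 75°, where the torque rose to 2 N·m, then I released it and moved the arm clear.
- **Last check:** the fin is at 22.0° against the locked line at 21.6°. The pad is about 1.5 mm from the receiver axis, and the stage looks upright. The tin, bottle, tape and meter look unmoved in the last picture; I did not measure their positions again.

Four checks failed or disagreed:
- The height of the red pad from the two cameras read 4 to 5 mm low, both on the bench and when seated. I relied on the contact heights instead.
- One early two-camera fix on the pad was wrong because a look-alike's red pad got into the colour mask; I redid it.
- A minimum-circle fit of the receiver's white area included the foot and was thrown out.
- The check of the stage's outline in the hand, before lowering, found too few usable pixels, so I relied on the aligned yellow lines and the force readings.

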